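# Kit the new crane-trolley parts into the foam tray

## Task

Kit the trolley parts for the crane job: put the bright new wheel, the blue bearing block, the red eye nut and the new buffer with the yellow plate into the foam tray, each in the cut-out made for its shape, standing upright and fully down on the orange bottom. Leave the rusty worn wheel and the worn buffer with the rusty plate where they stand on the bench mat, and let go of everything at the end.

Things in the scene. Friction and masses are not known exactly. Their poses are not given: they have to be found in the camera images.
- wheel: The new trolley wheel: bright steel, lying flange down on the bench mat; a 60 mm diameter flange 8 mm thick with a 50 mm diameter tread above it, 34 mm high in all, a blue bearing seal round the black bore in its top. About 0.4 kg. Origin: centre of the underside; z up. The things on the mat stand in two rows along y, about 115 mm apart, some 100 mm apart in a row.
- bearing: The bearing block (pillow block): blue, standing on a foot 80 mm (x) by 30 mm (y) by 12 mm high; in the middle a round hub 42 mm in diameter with flat sides 30 mm apart in y (steel ring in each), top at 52 mm, small brass grease nipple to 56 mm. About 0.45 kg. Origin: centre of the underside; x along the foot, y along the bore, z up.
- eye: The lifting eye nut: red, standing on a round base 40 mm in diameter, 8 mm thick, with a cone above it to 18 mm and an upright ring of 11 mm round bar, 46 mm in outer diameter, in its x-z plane, top at 60.5 mm. The ring's top can be pinched across the bar, along y. About 0.28 kg. Origin: centre of the underside; z up.
- buffer: The new end-stop buffer: black rubber cylinder 40 mm in diameter and 40 mm high on a bright yellow square steel plate 50 x 50 x 6 mm, standing plate down, 46 mm high in all. About 0.22 kg. Origin: centre of the plate's underside; x and y along the plate's edges, z up.
- old_wheel: The worn trolley wheel: same shape and size as the new one but rust-brown all over, without a blue seal. It does not belong in the kit. Origin: centre of the underside; z up.
- old_buffer: The worn buffer: same shape and size as the new one but with faded, cracked brownish-grey rubber on a rust-brown plate. It does not belong in the kit. Origin: centre of the plate's underside; z up.
- nest_wheel: Square foam insert 116 x 116 x 18 mm, one of four fixed 2 x 2, 117 mm apart in any order, in an aluminium tray (rim 1 mm above the foam). Charcoal top with a large round hole 76 mm in diameter, 12 mm deep; its floor is orange. Origin: middle of the underside, below the hole's centre; z up: floor at z = 6 mm, foam top at 18 mm. For the trolley wheel.
- nest_bearing: Square foam insert 116 x 116 x 18 mm, one of four fixed 2 x 2, 117 mm apart in any order, in an aluminium tray (rim 1 mm above the foam). Charcoal top with a long rectangular hole 96 mm (x) by 46 mm (y), 12 mm deep; its floor is orange. Origin: middle of the underside, below the hole's centre; z up: floor at z = 6 mm, foam top at 18 mm. For the bearing block, foot along x.
- nest_eye: Square foam insert 116 x 116 x 18 mm, one of four fixed 2 x 2, 117 mm apart in any order, in an aluminium tray (rim 1 mm above the foam). Charcoal top with a small round hole 54 mm in diameter, 12 mm deep; its floor is orange. Origin: middle of the underside, below the hole's centre; z up: floor at z = 6 mm, foam top at 18 mm. For the eye nut.
- nest_buffer: Square foam insert 116 x 116 x 18 mm, one of four fixed 2 x 2, 117 mm apart in any order, in an aluminium tray (rim 1 mm above the foam). Charcoal top with a square hole 66 x 66 mm (sides along x, y), 12 mm deep; its floor is orange. Origin: middle of the underside, below the hole's centre; z up: floor at z = 6 mm, foam top at 18 mm. For the buffer.
Not all that is in view belongs to the job. There is more than one size of the eye; the job needs the middle-sized.

How it is judged:
By the outcome, as a careful person would: the job done as asked, in the order asked, and still so for the second after the job is handed in, with the robot touching nothing.
It also fails if it takes over 96 s, if anything falls off the work surface, if the arm or the gripper's body presses on something with over 40 N, if the wrist force passes 120 N, or if a joint passes its speed limit or range.

## Robot

A 7-joint arm with a two-finger parallel gripper is mounted at the origin on the work surface. World frame = base frame: x ahead of the robot, y to its left, z up, the work surface at z = 0. Lengths are in m, angles in rad, forces in N, time in s.
With the tool pointing down it reaches from about 0.4 to 0.85 m from the base axis. Payload 10.4 kg.
Tool frame: the origin (TCP) lies at the very end of the fingers, on their centre line; the grasp point (between the pads) lies 19 mm behind it (grip_point_offset is the distance from the TCP to the grasp point, in m); z points along the fingers, y is the line along which they close (so a half turn about z gives the same grasp; the last joint's range is limited). The gripper opens to 87 mm and grips with 3 to 60 N. Pads are 19 mm wide; open, the fingers measure 117 mm over their backs; the gripper's body (75 mm by 190 mm) begins 51 mm behind the grasp point.
Start: joints at [1.099, 0.332, -0.065, 1.46, 0.022, 1.35, -0.088], TCP at [0.271, -0.563, 0.183] pointing down, gripper open.
Joint ranges: [-2.6, 2.6], [-0.5, 2.12], [-1.47, 1.34], [0.16, 2.42], [-1.27, 4.41], [0.06, 2.06], [-2.6, 2.6]. Speed limits (rad/s): [2.22, 2.22, 2.79, 2.79, 3.14, 3.14, 3.14].

## Interface

Orientations are given as a unit quaternion [x, y, z, w].
In Python, from bench import * gives the robot as it stands.
- The arm moves only by the tool play_rows, never from a script. Its argument "increments" is text: rows parted by semicolons, each of 7 numbers parted by spaces: the turn, a rotation vector about the tool's x, y, z in rad, then the shift along the tool's x, y, z in m, then the opening, from 0 (shut) to 1 (fully open). A call has 1 to 8 rows; each row is the pose to reach, as a shift and turn from the pose commanded when the call began, along the tool's axes at that moment; what a row does not reach only later rows make up. A row lasts 1/10 s, in which the tool goes at most 50 mm and 8.59 degrees, less where a joint would pass 70% of its speed; a pose out of reach is approached as far as the arm can. A call with a gripper value outside its range is refused whole. The fingers move at their own pace and stop on an object; "grip_force" is the grip in N (left out, the last holds). Time passes only in rows, so rows that repeat a pose let the fingers close. It gives the time, the measured TCP pose, the force, the opening and the grip force at its end, in the units of the state.
- read_state(): the state, without advancing time (a new reading comes with each control period).
- camera(name): name is "scene" or "top" or "wrist"; returns a dict with "color" (420x560x3 uint8, red, green, blue), "fx", "fy", "cx", "cy" (pixels), "k1" (the pictures are not rectified: a ray, as slopes to the right and down, at radius r is drawn at 1 + k1 r^2 times it, then the intrinsics apply), "camera_from_world" (4x4, takes a point from world to camera coordinates); the wrist camera has in their place "mount" (4x4, takes a point from camera to tool coordinates, whose origin is the TCP and whose axes are the flange's). Camera axes: x right, y down, z forward; pixel columns grow to the right and rows downward; lengths in m; the calibration is good to about 2 mm. A picture is of the moment at which its call begins: read the wrist's pose just before it. There is no depth.
- close_job(): hands the job in; it is judged then, once.
The state is a dict: "time": time; "joint_positions": joint angles; "joint_vel": joint speeds; "joint_torque": joint torques, N m; "ee_pos": TCP position; "eef_rot": TCP orientation; "ft_force": force on the tool from outside, world axes, zero at the start; "torque": the same for the moment, N m; "width": finger opening in m; "grip_force": force on a finger pad.
Only numpy, scipy, OpenCV 4.12 (cv2) and the standard library are available. Lean on these libraries where they do the work, as an engineer would, in place of code of your own. Each camera call takes 0.05 s, during which the arm holds its last target. There are 200 camera calls.

## Working session

There is one attempt and no reset: what is moved stays moved. The work goes in short steps, Python scripts to look and compute and a tool call to move; the robot and the scene stay as the last step left them, time stands still between calls to the robot, and variables do not carry over. Pictures are saved under pics/ and viewed, at most 14 in all, crops included, and the job is handed in when it is done.

Besides the shell and the picture viewer there is one more tool, called after "Call:" by a JSON object that holds its "op" and its "data". play_rows: Moves the arm, as the interface text tells. Its arguments: {"type":"object","properties":{"increments":{"type":"string"},"grip_force":{"type":"number"}},"required":["increments"]}

```bash
mkdir -p pics; ls; python3 - <<'E'
from bench import *
import cv2,numpy as np
s=read_state();print({k:np.round(v,3).tolist() for k,v in s.items()})
for n in ["scene","top"]:
    c=camera(n);cv2.imwrite(f"pics/{n}0.png",c["color"][:,:,::-1])
    print(n,c["fx"],c["fy"],c["cx"],c["cy"],c["k1"],np.round(c["camera_from_world"],4).tolist())
E
```

```text
pics
{'time': 0.0, 'joint_positions': [1.099, 0.333, -0.065, 1.461, 0.022, 1.35, -0.088], 'joint_vel': [-0.001, 0.0, 0.0, 0.001, 0.003, 0.001, -0.0], 'joint_torque': [0.0, -62.325, 0.025, -38.99, -0.061, 0.04, 0.0], 'ee_pos': [0.271, -0.563, 0.182], 'eef_rot': [0.975, 0.223, -0.0, -0.001], 'ft_force': [-0.994, 0.038, 0.413], 'torque': [0.022, -0.016, 0.032], 'grip_force': 0.0, 'width': 0.087}
scene 537.7641925651509 537.7641925651509 280.4853515835448 205.42297147695552 0.03647564309781916 [[0.8601, 0.5098, -0.0198, -0.3729], [0.2533, -0.4605, -0.8507, -0.0952], [-0.4428, 0.7267, -0.5252, 1.638], [0.0, 0.0, 0.0, 1.0]]
top 391.7704073856988 391.7704073856988 279.3385633344794 214.59010311896571 -0.01875348373951206 [[0.0215, -0.9997, 0.0087, -0.0099], [-0.9983, -0.0219, -0.0532, 0.4422], [0.0534, -0.0075, -0.9985, 0.8162], [0.0, 0.0, 0.0, 1.0]]
```

View pics/scene0.png

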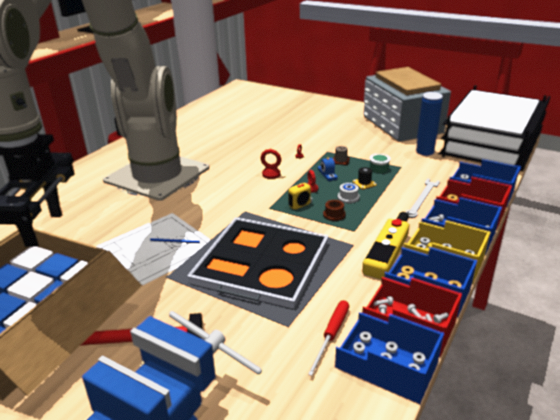

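View pics/top0.png

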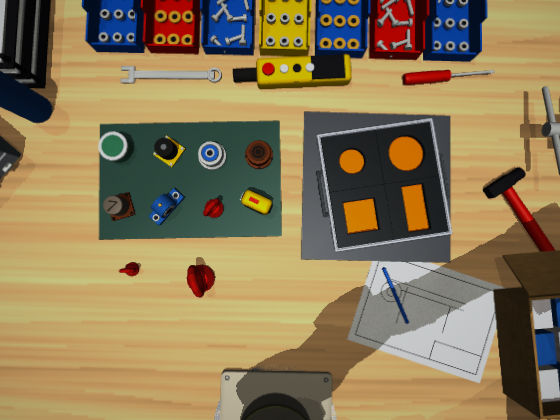

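Scene and top views. In the top view, the tray is at (384,184) and the mat at (190,180).

Things that could be confused (top-view pixels):
- **Wheel:** new with blue seal (211,154), rusty (259,153), tape roll or green-topped disc (114,145).
- **Buffer:** new with yellow plate (169,151), worn (118,206).
- **Eye:** small (130,269), middle (213,207), large (201,278).
- **Bearing:** blue (166,206). The yellow tape measure (257,201) is a distractor.

I choose (211,154), (169,151), (213,207) and (166,206), and check them in a close crop.

```bash
cat > h.py <<'E'
import numpy as np, cv2
from scipy.spatial.transform import Rotation as R
from bench import *
def cam(n):
    s=read_state() if n=="wrist" else None
    c=camera(n)
    if n=="wrist":
        T=np.eye(4);T[:3,:3]=R.from_quat(s["eef_rot"]).as_matrix();T[:3,3]=s["ee_pos"]
        c["wfc"]=T@np.array(c["mount"])
    else: c["wfc"]=np.linalg.inv(c["camera_from_world"])
    return c
def ray(c,uv):
    uv=np.atleast_2d(np.asarray(uv,float))
    d=(uv-[c["cx"],c["cy"]])/[c["fx"],c["fy"]]
    p=d.copy()
    for _ in range(10): p=d/(1+c["k1"]*(p**2).sum(1,keepdims=True))
    w=np.c_[p,np.ones(len(p))]@c["wfc"][:3,:3].T
    return c["wfc"][:3,3],w
def plane(c,uv,z):
    o,w=ray(c,uv); return o+w*((z-o[2])/w[:,2])[:,None]
def proj(c,P):
    q=(np.linalg.inv(c["wfc"])@np.r_[P,1])[:3];p=q[:2]/q[2];p=p*(1+c["k1"]*(p@p))
    return p*[c["fx"],c["fy"]]+[c["cx"],c["cy"]]
def mask(c,lo,hi):
    return cv2.inRange(cv2.cvtColor(c["color"],cv2.COLOR_RGB2HSV),np.array(lo),np.array(hi))
def blobs(m,amin=30):
    cs,_=cv2.findContours(m,cv2.RETR_EXTERNAL,cv2.CHAIN_APPROX_NONE)
    return sorted([k for k in cs if cv2.contourArea(k)>=amin],key=cv2.contourArea,reverse=True)
E
python3 - <<'E'
from h import *
c=cam("top")
for k in blobs(mask(c,(8,150,120),(22,255,255)),300):
    P=plane(c,k[:,0],.006+.0)[:,:2]
    r=cv2.minAreaRect((P*1000).astype(np.float32)); print("orange",cv2.boundingRect(k),np.round(r[0],1),np.round(r[1],1),round(r[2],1))
for nm,lo,hi in [("blue",(100,120,60),(130,255,255)),("yellow",(22,120,120),(35,255,255)),("red",(0,150,60),(6,255,255))]:
    for k in blobs(mask(c,lo,hi),25):
        x,y,w,h=cv2.boundingRect(k)
        if y<110 or x>290: continue
        P=plane(c,k[:,0],.01)[:,:2]
        r=cv2.minAreaRect((P*1000).astype(np.float32)); print(nm,(x,y,w,h),np.round(r[0],1),np.round(r[1],1),round(r[2],1))
I=c["color"][:,:,::-1]
a=cv2.resize(I[125:300,95:285],None,fx=3.1,fy=3.1,interpolation=cv2.INTER_CUBIC)
cv2.imwrite("pics/crop1.png",a)
s=cam("scene")["color"][:,:,::-1]
cv2.imwrite("pics/crop2.png",cv2.resize(s[140:230,250:410],None,fx=5,fy=5,interpolation=cv2.INTER_CUBIC))
E
```

```text
orange (343, 199, 35, 34) [ 444.4 -172.7] [65.4 64.7] 9.7
orange (389, 137, 34, 33) [ 581.7 -269.7] [69.8 71.9] 1.4
orange (401, 184, 28, 47) [ 464.6 -289.8] [95.8 43.7] 9.8
orange (340, 150, 24, 23) [ 561.4 -153. ] [47.8 49.8] 1.4
blue (148, 188, 36, 37) [458.5 245.2] [41.6 80.3] 50.6
blue (202, 145, 16, 16) [571.9 151.6] [32.4 32.1] 1.3
yellow (242, 190, 29, 23) [469.2  49.7] [60.2 31.5] 66.4
yellow (155, 135, 30, 32) [573.5 238.6] [49.  49.8] 57.5
red (187, 267, 16, 30) [297.6 175.5] [62.  29.6] 5.9
red (203, 199, 20, 19) [454.1 139.9] [39.3 39.1] 78.7
red (197, 265, 17, 27) [309.6 149.3] [56.3 27.7] 17.5
red (119, 262, 20, 14) [318.4 311.7] [27.3 36.4] 41.3
```

View pics/crop1.png

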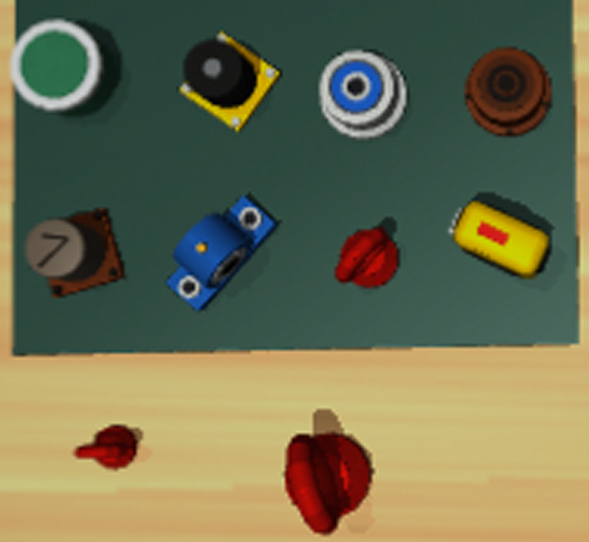

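View pics/crop2.png

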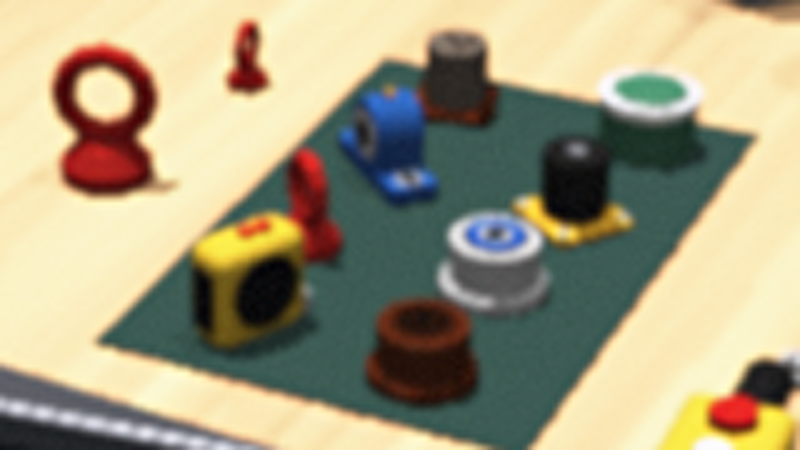

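The crop confirms the choices: new wheel with blue seal (362,90), yellow-plate buffer (230,80), blue bearing (220,250) and the middle-sized red eye (370,258). The small and large eyes stand off the mat. Next I'll get a helper for move numbers and the wrist camera mount.

```bash
cat >> h.py <<'E'
def go(x,y,z,yaw,s=None):
    """increment to a tool-down pose with tool x at yaw (deg); half turn free; returns row numbers"""
    s=s or read_state()
    A=R.from_quat(s["eef_rot"]);out=[]
    B=R.from_matrix(np.array([[np.cos(a:=np.radians(yaw)),np.sin(a),0],[np.sin(a),-np.cos(a),0],[0,0,-1]]))
    t=(A.inv()*B).as_rotvec(); d=A.inv().apply(np.array([x,y,z])-s["ee_pos"])
    print("row:",*np.round(t,3),*np.round(d,4)," |d|",round(float(np.linalg.norm(d)),3),"rows",int(np.ceil(max(np.linalg.norm(d)/.05,np.linalg.norm(t)/.15))))
def st():
    s=read_state();m=R.from_quat(s["eef_rot"]).as_matrix()
    print("t",round(s["time"],2),"p",np.round(s["ee_pos"],4),"yaw",round(float(np.degrees(np.arctan2(m[1,0],m[0,0]))),2),"tz",np.round(m[:,2],3),"j",np.round(s["joint_positions"],2),"f",np.round(s["ft_force"],1),"w",round(s["width"],4),"g",round(float(s["grip_force"]),1))
E
python3 - <<'E'
from h import *
st();c=cam("wrist");print(c["fx"],np.round(c["mount"],4).tolist())
go(.50,-.22,.33,66)
go(.50,.19,.33,110)
E
```

```text
t 0.2 p [ 0.2711 -0.5629  0.1827] yaw 25.71 tz [-0.     0.001 -1.   ] j [ 1.1   0.33 -0.06  1.46  0.02  1.35 -0.09] f [0.2 0.9 0.2] w 0.0871 g 0.0
295.68367234466257 [[0.0002, -0.9669, -0.2551, 0.0687], [1.0, 0.0001, 0.0005, 0.0], [-0.0005, -0.2551, 0.9669, -0.2025], [0.0, 0.0, 0.0, 1.0]]
row: -0.001 -0.0 -0.703 0.355 -0.2098 -0.1471  |d| 0.438 rows 9
row: -0.0 -0.0 -1.471 0.5329 -0.5792 -0.1469  |d| 0.801 rows 17
```

Call:
{"op": "play_rows", "data": {"increments": "0 0 -0.1 0.03 -0.02 -0.05 1;0 0 -0.22 0.08 -0.05 -0.09 1;0 0 -0.7 0.355 -0.21 -0.12 1;0 0 -0.7 0.355 -0.21 -0.12 1;0 0 -0.7 0.355 -0.21 -0.12 1;0 0 -0.7 0.355 -0.21 -0.12 1;0 0 -0.7 0.355 -0.21 -0.12 1;0 0 -0.7 0.355 -0.21 -0.12 1"}}

```text
time: 1.05
ee_pos: [0.4746, -0.2566, 0.297]
eef_rot: [0.84, 0.543, -0.0, 0.0]
ft_force: [0.7, -0.3, 0.7]
width: 0.0869
grip_force: 0.0
```

Call:
{"op": "play_rows", "data": {"increments": "0 0 0 0.02 -0.01 0 1;0 0 0 0.02 -0.01 0 1;0 0 0 0.02 -0.01 0 1"}}

```text
time: 1.35
ee_pos: [0.4728, -0.2364, 0.2965]
eef_rot: [0.839, 0.543, -0.0, 0.0]
ft_force: [-0.8, -0.0, -0.0]
width: 0.087
grip_force: 0.0
```

```bash
python3 - <<'E'
from h import *
st();c=cam("wrist");cv2.imwrite("pics/w1.png",c["color"][:,:,::-1])
for k in blobs(mask(c,(8,150,120),(22,255,255)),300):
    P=plane(c,k[:,0],.006)[:,:2]
    r=cv2.minAreaRect((P*1000).astype(np.float32)); print("orange",cv2.boundingRect(k),np.round(r[0],1),np.round(r[1],1),round(r[2],1))
go(.50,.19,.30,110)
E
```

```text
t 1.35 p [ 0.4728 -0.2364  0.2965] yaw 65.83 tz [-0.    -0.001 -1.   ] j [ 0.74  0.11 -0.4   1.51  0.04  1.54 -0.08] f [-0.8 -0.  -0. ] w 0.087 g 0.0
orange (220, 117, 56, 57) [ 442.2 -169.2] [66.9 67. ] 9.8
orange (326, 143, 46, 46) [ 581.1 -266.7] [74.2 74.9] 65.9
orange (258, 180, 62, 51) [ 463.4 -287.7] [98.3 45.7] 10.0
orange (292, 84, 35, 38) [ 560.2 -148.7] [53.8 54.7] 5.5
row: -0.0 0.001 -0.773 0.4008 -0.1505 -0.0039  |d| 0.428 rows 9
```

```bash
cat >> h.py <<'E'
def nests(c):
    o=[]
    for k in blobs(mask(c,(8,150,120),(22,255,255)),300)[:4]:
        P=plane(c,k[:,0],.015)[:,:2]
        r=cv2.minAreaRect((P*1000).astype(np.float32)); o.append((np.array(r[0])/1000,r[1],r[2]))
    return o
E
python3 - <<'E'
from h import *
st();w=cam("wrist");t=cam("top")
W=nests(w)
for z in (.006,.012,.018,.024):
    def cen(c):
        return np.array([np.array(cv2.minAreaRect((plane(c,k[:,0],z)[:,:2]*1000).astype(np.float32))[0]) for k in blobs(mask(c,(8,150,120),(22,255,255)),300)[:4]])
    a,b=cen(w),cen(t)
    a=a[np.lexsort((a[:,1],a[:,0]))];b=b[np.lexsort((b[:,1],b[:,0]))]
    print(z,"w",np.round(a,1).tolist(),"diff",np.round(b-a,1).tolist(),[round(float(np.linalg.norm(q[i]-q[j])),1) for q in(a,b) for i,j in((0,1),(0,2),(1,3),(2,3))])
E
```

```text
t 1.4 p [ 0.4725 -0.2373  0.2964] yaw 65.74 tz [-0.    -0.001 -1.   ] j [ 0.74  0.11 -0.4   1.51  0.04  1.54 -0.08] f [-0.9  0.7 -0.7] w 0.0872 g 0.0
0.006 w [[442.2, -169.1], [463.5, -287.6], [560.0, -149.0], [580.3, -266.6]] diff [[2.1, -3.4], [1.3, -2.1], [1.4, -4.0], [1.3, -4.3]] [120.3, 119.4, 118.7, 119.3, 119.0, 118.7, 118.3, 119.6]
0.012 w [[442.9, -169.2], [463.9, -286.2], [559.3, -149.3], [579.3, -265.5]] diff [[1.1, -2.0], [0.4, -1.4], [0.9, -2.5], [1.0, -3.4]] [118.9, 118.0, 117.3, 117.9, 118.1, 117.8, 117.5, 118.7]
0.018 w [[443.6, -169.2], [464.4, -284.8], [558.5, -149.6], [578.4, -264.4]] diff [[0.0, -0.7], [-0.5, -0.6], [0.5, -1.1], [0.6, -2.5]] [117.4, 116.5, 115.8, 116.4, 117.3, 117.0, 116.6, 117.9]
0.024 w [[444.4, -169.3], [464.8, -283.4], [557.8, -150.0], [577.4, -263.2]] diff [[-1.0, 0.7], [-1.5, 0.1], [0.0, 0.4], [0.3, -1.6]] [115.9, 115.1, 114.4, 115.0, 116.4, 116.1, 115.8, 117.0]
```

View pics/w1.png

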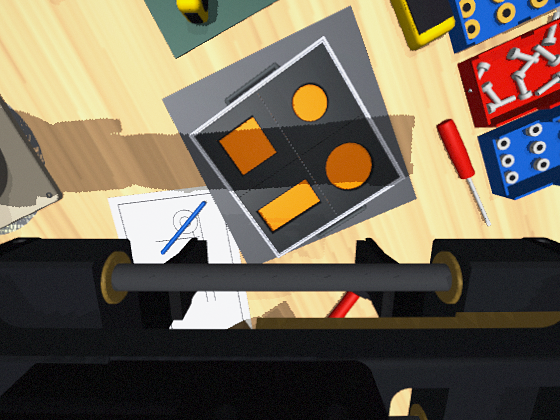

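The wrist view shows all four holes: square (248,146), small round (309,102), large round (348,165) and rectangle (289,206). The floor comes out at about 18 mm and the nest yaw at 10°. Now to the mat.

Call:
{"op": "play_rows", "data": {"increments": "0 0 -0.77 0.4 -0.15 0 1;0 0 -0.77 0.4 -0.15 0 1;0 0 -0.77 0.4 -0.15 0 1;0 0 -0.77 0.4 -0.15 0 1;0 0 -0.77 0.4 -0.15 0 1;0 0 -0.77 0.4 -0.15 0 1;0 0 -0.77 0.4 -0.15 0 1;0 0 -0.77 0.4 -0.15 0 1"}}

```text
time: 2.3
ee_pos: [0.4986, 0.1637, 0.2966]
eef_rot: [0.575, 0.818, 0.0, 0.0]
ft_force: [1.2, 0.1, -0.8]
width: 0.087
grip_force: 0.0
```

Call:
{"op": "play_rows", "data": {"increments": "0 0 0 0 0 0 1;0 0 0 0 0 0 1;0 0 0 0 0 0 1"}}

```text
time: 2.6
ee_pos: [0.4988, 0.1611, 0.2962]
eef_rot: [0.575, 0.818, -0.0, 0.0]
ft_force: [-1.2, -0.5, -0.8]
width: 0.0872
grip_force: 0.0
```

```bash
python3 - <<'E'
from h import *
st();c=cam("wrist");cv2.imwrite("pics/w2.png",c["color"][:,:,::-1])
for nm,lo,hi in [("blue",(100,120,60),(130,255,255)),("yellow",(22,120,120),(35,255,255)),("red",(0,150,60),(6,255,255))]:
    for k in blobs(mask(c,lo,hi),60):
        x,y,w,h=cv2.boundingRect(k)
        if y>240: continue
        P=plane(c,k[:,0],.006)[:,:2]
        r=cv2.minAreaRect((P*1000).astype(np.float32)); print(nm,(x,y,w,h),np.round(r[0],1),np.round(r[1],1),round(r[2],1))
E
```

```text
t 2.6 p [0.4988 0.1611 0.2962] yaw 109.77 tz [-0.    -0.001 -1.   ] j [ 0.31  0.14 -0.79  1.5   0.1   1.55 -0.13] f [-1.2 -0.5 -0.8] w 0.0872 g 0.0
blue (479, 86, 81, 100) [868.9 368.9] [158.6 124.3] 0.0
blue (251, 92, 42, 55) [453.6 240.6] [32.6 82.2] 50.4
blue (308, 191, 21, 21) [571.5 142.2] [34.2 35.2] 21.1
blue (434, 228, 35, 11) [815.2 168.6] [60.9 18.6] 19.7
yellow (221, 224, 34, 33) [464.1  28.1] [64.4 32.8] 65.7
yellow (321, 124, 33, 44) [573.6 240.8] [50.9 50.6] 56.6
yellow (486, 217, 16, 14) [877.1 209.1] [25.5 23.9] 71.9
yellow (522, 211, 15, 14) [930.  240.1] [24.2 23.7] 19.7
yellow (504, 185, 16, 14) [877.1 269.7] [24.5 23. ] 70.9
yellow (495, 201, 14, 14) [875.1 239.5] [23.2 23.2] 19.8
yellow (531, 195, 14, 14) [927.9 269.6] [23. 23.] 4.7
yellow (513, 226, 13, 12) [927.6 211.9] [22.9 20.5] 19.7
red (445, 163, 115, 80) [896.7 242.5] [218.  117.7] 2.6
red (133, 116, 55, 37) [294.8 154.8] [84.  57.3] 44.0
red (240, 168, 24, 27) [453.8 136.4] [38.6 44. ] 18.9
red (195, 26, 19, 29) [317.2 312. ] [28.3 35.8] 62.6
```

View pics/w2.png

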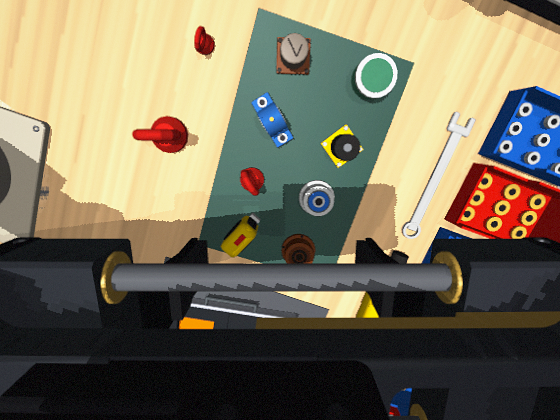

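The wrist view shows the wheel at (317,199), buffer at (342,146), bearing at (272,119) and eye at (252,181), with the worn wheel at (299,250) and worn buffer at (294,52). The wheel goes first, so I'll triangulate its seal.

```bash
cat >> h.py <<'E'
def tri(c1,u1,c2,u2):
    o1,d1=ray(c1,u1);o2,d2=ray(c2,u2);d1,d2=d1[0],d2[0]
    a=np.linalg.lstsq(np.c_[d1,-d2],o2-o1,rcond=None)[0]
    p,q=o1+a[0]*d1,o2+a[1]*d2; return (p+q)/2,np.linalg.norm(p-q)
E
python3 - <<'E'
from h import *
st();w=cam("wrist");t=cam("top")
B=(100,120,60),(130,255,255)
def near(c,lohi,uv):
    ks=[k for k in blobs(mask(c,*lohi),20)];k=min(ks,key=lambda k:np.linalg.norm(cv2.minEnclosingCircle(k)[0]-np.array(uv)));return cv2.fitEllipse(k)[0]
a=near(w,B,(318,201));b=near(t,B,(210,153));print("wheel",a,b,tri(w,a,t,b))
for z in(.034,.04):print(z,plane(w,a,z),plane(t,b,z))
# bearing nipple / bolts
Y=(15,120,100),(35,255,255)
for c,uv,n in((w,(272,119),"w"),(t,(164,203),"t")):
    x,y=uv;m=mask(c,(0,0,110),(180,90,255));
    r=np.zeros_like(m);r[y-32:y+32,x-28:x+28]=255
    for k in blobs(m&r,4): M=cv2.moments(k);u=(M["m10"]/M["m00"],M["m01"]/M["m00"]);print(n,"white",np.round(u,1),cv2.contourArea(k),np.round(plane(c,u,.013),4))
    m=mask(c,(15,90,90),(35,255,255));
    for k in blobs(m&r,1): print(n,"nip",k[:,0].mean(0),np.round(plane(c,k[:,0].mean(0),.056),4))
E
```

```text
t 2.65 p [0.4989 0.161  0.2963] yaw 109.74 tz [-0.    -0.001 -1.   ] j [ 0.32  0.14 -0.79  1.5   0.1   1.55 -0.13] f [ 0.4  0.3 -1.2] w 0.0867 g 0.0
wheel (318.2341613769531, 200.99378967285156) (209.51934814453125, 152.44332885742188) (array([0.56646349, 0.14717445, 0.03489289]), np.float64(0.0005418149557047221))
0.034 [[0.56636334 0.14704169 0.034     ]] [[0.5669275  0.14733087 0.034     ]]
0.04 [[0.56518226 0.1480626  0.04      ]] [[0.56566821 0.14627627 0.04      ]]
w white [271.5 118.5] 3465.0 [[0.4526 0.2422 0.013 ]]
w nip [271.1 118.5] [[0.454  0.2406 0.056 ]]
t white [183.1 227.6] 224.5 [[0.4103 0.2015 0.013 ]]
```

```bash
python3 - <<'E'
from h import *
go(.5665,.147,.10,100)
go(.5665,.147,.017,100)
E
```

```text
row: 0.0 0.001 0.171 -0.0364 0.0589 0.1965  |d| 0.208 rows 5
row: 0.0 0.001 0.171 -0.0363 0.0589 0.2795  |d| 0.288 rows 6
```

Call:
{"op": "play_rows", "data": {"increments": "0 0 0.171 -0.036 0.059 0.1 0.95;0 0 0.171 -0.036 0.059 0.1 0.95;0 0 0.171 -0.036 0.059 0.196 0.95;0 0 0.171 -0.036 0.059 0.196 0.95;0 0 0.171 -0.036 0.059 0.196 0.95;0 0 0.171 -0.036 0.059 0.196 0.95"}}

```text
time: 3.35
ee_pos: [0.5651, 0.1482, 0.0993]
eef_rot: [0.642, 0.766, -0.001, -0.001]
ft_force: [0.3, -0.0, 0.9]
width: 0.0826
grip_force: 0.0
```

```bash
python3 - <<'E'
from h import *
st();w=cam("wrist");cv2.imwrite("pics/w3.png",w["color"][:,:,::-1])
for k in blobs(mask(w,(100,120,60),(130,255,255)),60): print(cv2.boundingRect(k),np.round(plane(w,cv2.fitEllipse(k)[0],.034),4))
go(.5665,.147,.017,100)
E
```

```text
t 3.35 p [0.5651 0.1482 0.0993] yaw 100.07 tz [-0.003 -0.001 -1.   ] j [ 0.25  0.4  -0.72  1.64  0.28  1.21 -0.36] f [ 0.3 -0.   0.9] w 0.0826 g 0.0
(137, 39, 87, 94) [[0.4586 0.2377 0.034 ]]
(265, 194, 37, 35) [[0.5658 0.1469 0.034 ]]
(490, 218, 70, 25) [[0.792  0.1681 0.034 ]]
(547, 49, 13, 38) [[0.771  0.3046 0.034 ]]
row: 0.0 -0.0 0.002 -0.0022 -0.0002 0.0846  |d| 0.085 rows 2
```

Wheel confirmed at (0.566, 0.147), so I'll descend, grip and lift.

Call:
{"op": "play_rows", "data": {"increments": "0 0 0 -0.001 0 0.045 0.95;0 0 0 -0.001 0 0.082 0.95;0 0 0 -0.001 0 0.082 0.95;0 0 0 -0.001 0 0.082 0.3;0 0 0 -0.001 0 0.082 0.3;0 0 0 -0.001 0 0.082 0.3;0 0 0 -0.001 0 0.082 0.3;0 0 0 -0.001 0 0.082 0.3", "grip_force": 35}}

```text
time: 4.2
ee_pos: [0.5667, 0.1484, 0.0193]
eef_rot: [0.642, 0.767, 0.0, 0.0]
ft_force: [-0.1, -0.6, -0.0]
width: 0.0505
grip_force: 0.0
```

```bash
python3 - <<'E'
from h import *
st()
E
```

```text
t 4.2 p [0.5667 0.1484 0.0193] yaw 100.13 tz [ 0.001 -0.    -1.   ] j [ 0.22  0.48 -0.69  1.72  0.35  1.06 -0.41] f [-0.1 -0.6 -0. ] w 0.0505 g 0.0
```

Call:
{"op": "play_rows", "data": {"increments": "0 0 0 0 0 0 0.3;0 0 0 0 0 0 0.3;0 0 0 0 0 -0.03 0.3;0 0 0 0 0 -0.08 0.3;0 0 0 0 0 -0.1 0.3;0 0 0 0 0 -0.1 0.3"}}

```text
time: 4.8
ee_pos: [0.5681, 0.1493, 0.122]
eef_rot: [0.642, 0.767, 0.002, 0.002]
ft_force: [0.3, -0.3, 0.3]
width: 0.0264
grip_force: 0.0
```

```bash
python3 - <<'E'
from h import *
st()
go(.579,-.265,.12,70)
E
```

```text
t 4.8 p [0.5681 0.1493 0.122 ] yaw 100.14 tz [ 0.005  0.001 -1.   ] j [ 0.26  0.38 -0.73  1.62  0.26  1.24 -0.35] f [ 0.3 -0.3  0.3] w 0.0264 g 0.0
row: 0.005 -0.001 0.526 -0.4097 -0.0622 0.0017  |d| 0.414 rows 9
```

```bash
python3 - <<'E'
from h import *
w=cam("wrist");cv2.imwrite("pics/w4.png",w["color"][:,:,::-1])
for k in blobs(mask(w,(100,120,60),(130,255,255)),60): print(cv2.boundingRect(k),np.round(plane(w,cv2.fitEllipse(k)[0],.034),4))
E
```

```text
(461, 213, 99, 51) [[0.8037 0.1533 0.034 ]]
(144, 47, 78, 86) [[0.4582 0.2382 0.034 ]]
(523, 0, 37, 96) [[0.7829 0.3209 0.034 ]]
(456, 290, 52, 33) [[0.8129 0.0758 0.034 ]]
(262, 190, 34, 33) [[0.5657 0.1469 0.034 ]]
(436, 405, 47, 10) [[ 0.8223 -0.0772  0.034 ]]
```

View pics/w4.png

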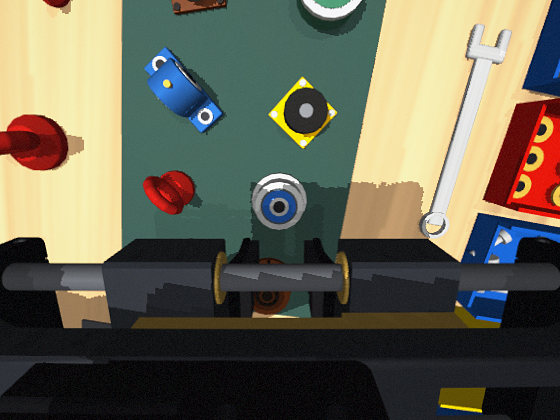

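The wheel is still standing at (279,205), unmoved. The fingers slipped off because the grip had not built up. I'll retry a bit deeper and check the force before lifting.

```bash
python3 - <<'E'
from h import *
st();go(.5663,.1472,.0145,100)
E
```

```text
t 4.85 p [0.567  0.1487 0.1198] yaw 100.14 tz [ 0.003  0.    -1.   ] j [ 0.26  0.38 -0.73  1.62  0.26  1.24 -0.35] f [ 0.6  0.5 -0.7] w 0.0261 g 0.0
row: 0.003 0.0 0.002 -0.0013 -0.0012 0.1053  |d| 0.105 rows 3
```

Call:
{"op": "play_rows", "data": {"increments": "0 0 0 -0.001 -0.001 0.03 0.9;0 0 0 -0.001 -0.001 0.05 0.9;0 0 0 -0.001 -0.001 0.06 0.9;0 0 0 -0.001 -0.001 0.06 0.9;0 0 0 -0.001 -0.001 0.06 0.9;0 0 0 -0.001 -0.001 0.06 0.9;0 0 0 -0.001 -0.001 0.085 0.9;0 0 0 -0.001 -0.001 0.106 0.9"}}

```text
time: 5.65
ee_pos: [0.5664, 0.1474, 0.0131]
eef_rot: [0.642, 0.767, 0.001, 0.001]
ft_force: [-0.4, -0.2, 0.1]
width: 0.0764
grip_force: 0.0
```

Call:
{"op": "play_rows", "data": {"increments": "0 0 0 0 0 0 0;0 0 0 0 0 0 0;0 0 0 0 0 0 0;0 0 0 0 0 0 0;0 0 0 0 0 0 0;0 0 0 0 0 0 0;0 0 0 0 0 0 0;0 0 0 0 0 0 0", "grip_force": 40}}

```text
time: 6.45
ee_pos: [0.5654, 0.1472, 0.0125]
eef_rot: [0.642, 0.767, -0.0, 0.0]
ft_force: [-0.7, 0.6, -0.8]
width: 0.0217
grip_force: 0.0
```

```bash
python3 - <<'E'
from h import *
st()
w=cam("wrist");s=cam("scene");t=cam("top")
for n,c in(("s",s),("t",t)):print(n,proj(c,[.5654,.1472,.0125]))
for k in blobs(mask(t,(100,120,60),(130,255,255)),20)[:9]: print(cv2.boundingRect(k))
a=cv2.resize(s["color"][100:240,270:430],(640,560));b=cv2.resize(w["color"],(560,420))
cv2.imwrite("pics/s5.png",cv2.resize(s["color"][90:240,260:430],(680,600))[:,:,::-1])
E
```

```text
t 6.45 p [0.5654 0.1472 0.0125] yaw 100.14 tz [ 0. -0. -1.] j [ 0.22  0.49 -0.69  1.72  0.35  1.05 -0.41] f [-0.7  0.6 -0.8] w 0.0217 g 0.0
s [348.54197987 194.42153213]
t [211.26567804 155.29084574]
(316, 0, 49, 52)
(204, 0, 49, 49)
(431, 0, 46, 55)
(90, 0, 47, 46)
(536, 333, 21, 33)
(148, 197, 19, 28)
(382, 268, 27, 55)
(555, 298, 5, 30)
(201, 14, 3, 29)
```

View pics/s5.png

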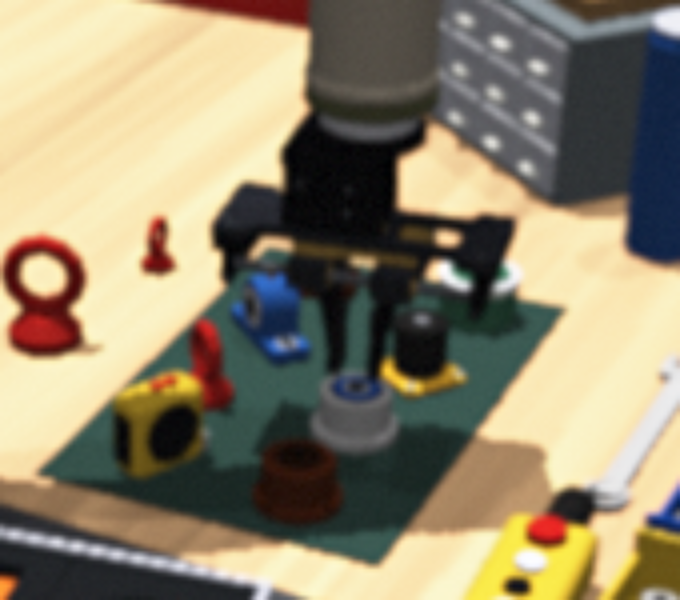

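The scene view shows the fingers at crop (337..380,370), behind the wheel (355,400) rather than around it. So the real fingers sit towards +y of the reported TCP. I'll check with the wrist picture at this pose.

```bash
python3 - <<'E'
from h import *
w=cam("wrist");cv2.imwrite("pics/w5.png",w["color"][:,:,::-1])
print(proj(w,read_state()["ee_pos"]))
for k in blobs(mask(w,(100,120,60),(130,255,255)),60)[:4]: print(cv2.boundingRect(k),np.round(plane(w,cv2.fitEllipse(k)[0],.034),4))
E
```

```text
[282.06487013 232.58770623]
(61, 0, 137, 130) [[0.459 0.238 0.034]]
(258, 220, 52, 29) [[0.5663 0.1521 0.034 ]]
(272, 256, 19, 8) [[0.566  0.1351 0.034 ]]
```

View pics/w5.png

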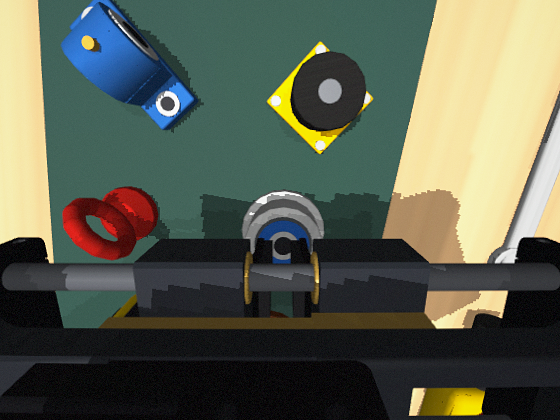

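```bash
python3 - <<'E'
from h import *
w=cv2.imread("pics/w5.png");cv2.imwrite("pics/w5c.png",cv2.convertScaleAbs(cv2.resize(w[180:330,200:360],(640,600),interpolation=cv2.INTER_CUBIC),alpha=2.2,beta=15))
E
```

```text
(no output)
```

View pics/w5c.png

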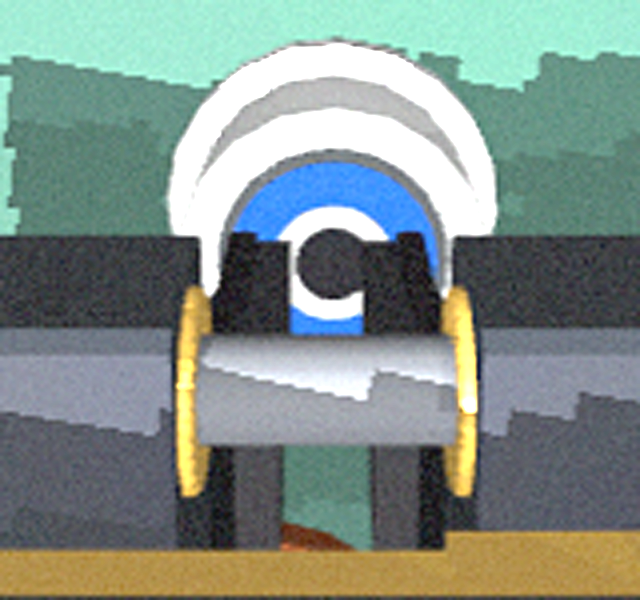

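The zoom shows the finger tips at crop (250..400,235), above the wheel's seal: they stand about 30 mm higher than the reported TCP. I'll touch down gently on the wheel top (34 mm) to measure this.

Call:
{"op": "play_rows", "data": {"increments": "0 0 0 0 0 0.001 0.1;0 0 0 0 0 0.002 0.1;0 0 0 0 0 0.003 0.1;0 0 0 0 0 0.004 0.1;0 0 0 0 0 0.005 0.1;0 0 0 0 0 0.006 0.1"}}

```text
time: 7.25
ee_pos: [0.5654, 0.1473, 0.0064]
eef_rot: [0.642, 0.767, 0.0, 0.0]
ft_force: [-0.0, -0.2, 0.7]
width: 0.0083
grip_force: 0.0
```

Call:
{"op": "play_rows", "data": {"increments": "0 0 0 0 0 0.001 0.1;0 0 0 0 0 0.002 0.1;0 0 0 0 0 0.003 0.1;0 0 0 0 0 0.004 0.1;0 0 0 0 0 0.005 0.1"}}

```text
time: 7.75
ee_pos: [0.5654, 0.1472, 0.0014]
eef_rot: [0.642, 0.767, -0.0, 0.0]
ft_force: [0.4, -1.0, -0.1]
width: 0.0086
grip_force: 0.0
```

Call:
{"op": "play_rows", "data": {"increments": "0 0 0 0 0 0.001 0.1;0 0 0 0 0 0.002 0.1;0 0 0 0 0 0.003 0.1;0 0 0 0 0 0.004 0.1;0 0 0 0 0 0.004 0.1"}}

```text
time: 8.25
ee_pos: [0.5654, 0.1472, -0.0019]
eef_rot: [0.642, 0.767, -0.0, 0.0]
ft_force: [-3.2, -1.0, 7.4]
width: 0.0082
grip_force: 4.0
```

```bash
python3 - <<'E'
from h import *
st();s=cam("scene")
cv2.imwrite("pics/s6.png",cv2.resize(s["color"][150:210,310:390],(800,600),interpolation=cv2.INTER_CUBIC)[:,:,::-1])
for z in(0,.034,.05):print(proj(s,[.5654,.1472,z]))
E
```

```text
t 8.25 p [ 0.5654  0.1472 -0.0019] yaw 100.14 tz [ 0. -0. -1.] j [ 0.21  0.51 -0.68  1.73  0.37  1.03 -0.42] f [-3.2 -1.   7.4] w 0.0082 g 4.0
[348.33144322 198.29853465]
[348.90911425 187.67205283]
[349.18653316 182.58135653]
```

View pics/s6.png

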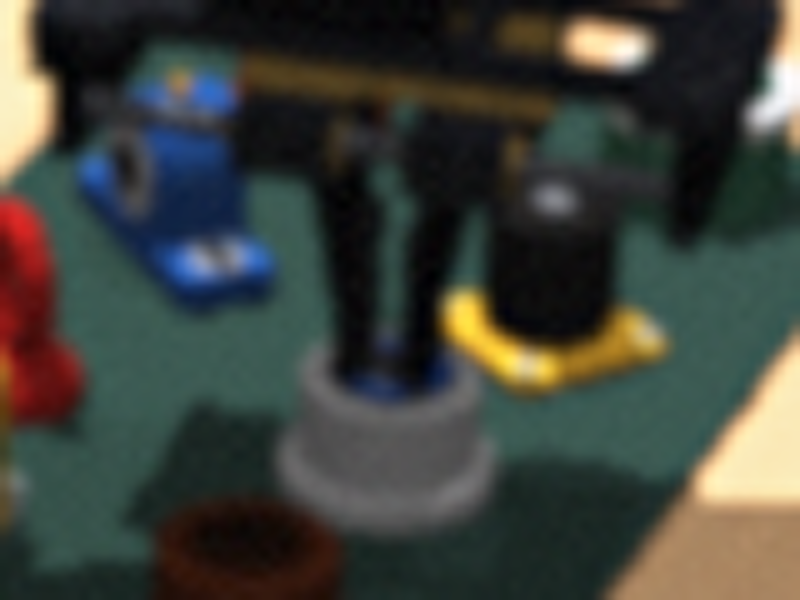

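The tips touch the wheel top (crop 390,375) at a reported z of −0.002, so true tip height is reported z plus 0.036. I'll raise, open and take the wheel with that correction.

Call:
{"op": "play_rows", "data": {"increments": "0 0 0 0 0 -0.015 0.9;0 0 0 0 0 -0.025 0.9;0 0 0 0 0 -0.025 0.9;0 0 0 0 0 -0.025 0.9;0 0 0 0 0 -0.025 0.9;0 0 0 0 0 -0.025 0.9;0 0 0 0 0 -0.025 0.9;0 0 0 0 0 -0.025 0.9"}}

```text
time: 9.1
ee_pos: [0.5653, 0.1473, 0.0223]
eef_rot: [0.642, 0.767, -0.0, -0.0]
ft_force: [-0.6, 0.2, 0.1]
width: 0.0649
grip_force: 0.0
```

Call:
{"op": "play_rows", "data": {"increments": "0 0 0 0.0005 0 0 0.9;0 0 0 0.0005 0 0 0.9;0 0 0 0.0005 0 0 0.9;0 0 0 0.0005 0 0.02 0.9;0 0 0 0.0005 0 0.035 0.9;0 0 0 0.0005 0 0.0435 0.9;0 0 0 0.0005 0 0.0435 0;0 0 0 0.0005 0 0.0435 0"}}

```text
time: 9.9
ee_pos: [0.5654, 0.1479, -0.0208]
eef_rot: [0.642, 0.767, 0.0, -0.0]
ft_force: [0.5, 0.7, -0.4]
width: 0.069
grip_force: 0.0
```

Call:
{"op": "play_rows", "data": {"increments": "0 0 0 0 0 0 0;0 0 0 0 0 0 0;0 0 0 0 0 0 0;0 0 0 0 0 0 0", "grip_force": 40}}

```text
time: 10.3
ee_pos: [0.5658, 0.1479, -0.0205]
eef_rot: [0.642, 0.767, 0.0, 0.0]
ft_force: [-0.7, 0.3, 2.5]
width: 0.0492
grip_force: 40.0
```

Gripped at 40 N and 49 mm. I'll lift and carry.

Call:
{"op": "play_rows", "data": {"increments": "0 0 0 0 0 -0.03 0;0 0 0 0 0 -0.07 0;0 0 0 0 0 -0.1 0;0 0 0 0 0 -0.1 0"}}

```text
time: 10.7
ee_pos: [0.5675, 0.1486, 0.083]
eef_rot: [0.642, 0.767, 0.002, 0.002]
ft_force: [0.9, 1.0, -3.5]
width: 0.0495
grip_force: 40.0
```

```bash
python3 - <<'E'
from h import *
st()
go(.579,-.265,.08,70)
E
```

```text
t 10.7 p [0.5675 0.1486 0.083 ] yaw 100.14 tz [ 0.006  0.001 -1.   ] j [ 0.25  0.41 -0.72  1.66  0.29  1.17 -0.37] f [ 0.9  1.  -3.5] w 0.0495 g 40.0
row: 0.006 -0.002 0.526 -0.4092 -0.0615 0.0026  |d| 0.414 rows 9
```

Call:
{"op": "play_rows", "data": {"increments": "0 0 0.526 -0.409 -0.0615 0 0;0 0 0.526 -0.409 -0.0615 0 0;0 0 0.526 -0.409 -0.0615 0 0;0 0 0.526 -0.409 -0.0615 0 0;0 0 0.526 -0.409 -0.0615 0 0;0 0 0.526 -0.409 -0.0615 0 0;0 0 0.526 -0.409 -0.0615 0 0;0 0 0.526 -0.409 -0.0615 0 0"}}

```text
time: 11.5
ee_pos: [0.5751, -0.254, 0.0774]
eef_rot: [0.819, 0.574, -0.001, -0.001]
ft_force: [1.4, 1.0, -2.8]
width: 0.0487
grip_force: 40.0
```

Call:
{"op": "play_rows", "data": {"increments": "0 0 0 -0.011 -0.003 0 0;0 0 0 -0.011 -0.003 0 0;0 0 0 -0.011 -0.003 0 0;0 0 0 -0.011 -0.003 0 0"}}

```text
time: 11.9
ee_pos: [0.5701, -0.2593, 0.0784]
eef_rot: [0.818, 0.575, 0.0, -0.001]
ft_force: [0.4, -0.2, -3.9]
width: 0.0492
grip_force: 40.0
```

```bash
python3 - <<'E'
from h import *
st()
go(.579,-.265,.02,70)
w=cam("wrist")
for n in nests(w):print(np.round(n[0],4),np.round(n[1],1),n[2])
cv2.imwrite("pics/w6.png",w["color"][:,:,::-1])
E
```

```text
t 11.9 p [ 0.5701 -0.2593  0.0784] yaw 70.15 tz [-0.     0.001 -1.   ] j [ 0.71  0.45 -0.46  1.56  0.21  1.18 -0.14] f [ 0.4 -0.2 -3.9] w 0.0492 g 40.0
row: -0.001 -0.001 0.003 -0.0024 0.0104 0.0584  |d| 0.059 rows 2
[ 0.4418 -0.1692] [61.9 65.5] 9.715972900390625
[ 0.5589 -0.149 ] [53.5 52.3] 23.118131637573242
[ 0.5876 -0.2528] [44.7 75.5] 52.26808547973633
[ 0.4866 -0.2707] [38.5 23.6] 10.15518569946289
```

Call:
{"op": "play_rows", "data": {"increments": "0 0 0 -0.0025 0.0104 0 0;0 0 0 -0.0025 0.0104 0.03 0;0 0 0 -0.0025 0.0104 0.058 0;0 0 0 -0.0025 0.0104 0.066 0;0 0 0 -0.0025 0.0104 0.07 0;0 0 0 -0.0025 0.0104 0.073 0;0 0 0 -0.0025 0.0104 0.076 0"}}

```text
time: 12.65
ee_pos: [0.5798, -0.2675, 0.0043]
eef_rot: [0.819, 0.574, 0.001, 0.001]
ft_force: [-0.2, -0.8, -4.0]
width: 0.0492
grip_force: 40.0
```

Call:
{"op": "play_rows", "data": {"increments": "0 0 0 0 -0.001 0.002 0;0 0 0 0 -0.001 0.004 0;0 0 0 0 -0.001 0.0055 0;0 0 0 0 -0.001 0.007 0;0 0 0 0 -0.001 0.0085 0;0 0 0 0 -0.001 0.0085 0"}}

```text
time: 13.25
ee_pos: [0.5777, -0.2669, -0.0057]
eef_rot: [0.819, 0.574, -0.0, -0.0]
ft_force: [0.8, -0.4, -4.2]
width: 0.0488
grip_force: 40.0
```

Call:
{"op": "play_rows", "data": {"increments": "0 0 0 0 0 0.0015 0;0 0 0 0 0 0.003 0;0 0 0 0 0 0.0045 0;0 0 0 0 0 0.006 0;0 0 0 0 0 0.006 0"}}

```text
time: 13.75
ee_pos: [0.5778, -0.267, -0.0104]
eef_rot: [0.819, 0.574, -0.0, 0.0]
ft_force: [-5.7, 1.7, 8.0]
width: 0.0491
grip_force: 40.0
```

Contact at the floor. Release and rise.

Call:
{"op": "play_rows", "data": {"increments": "0 0 0 0 0 -0.001 0.75;0 0 0 0 0 -0.001 0.75;0 0 0 0 0 -0.001 0.75;0 0 0 0 0 -0.04 0.95;0 0 0 0 0 -0.09 0.95;0 0 0 0 0 -0.14 0.95;0 0 0 0 0 -0.19 0.95;0 0 0 0 0 -0.19 0.95"}}

```text
time: 14.55
ee_pos: [0.5815, -0.2679, 0.1867]
eef_rot: [0.819, 0.574, 0.003, 0.005]
ft_force: [0.1, -0.4, 0.3]
width: 0.0822
grip_force: 0.0
```

```bash
python3 - <<'E'
from h import *
st();w=cam("wrist")
for n in nests(w):print(np.round(n[0],4),np.round(n[1],1),n[2])
for k in blobs(mask(w,(100,120,60),(130,255,255)),60):
  p=plane(w,cv2.fitEllipse(k)[0],.044)[0]
  if np.hypot(p[0]-.579,p[1]+.265)<.06: print("seal",cv2.boundingRect(k),np.round(p,4))
go(.48,.19,.18,115)
E
```

```text
t 14.55 p [ 0.5815 -0.2679  0.1867] yaw 70.0 tz [ 0.011 -0.005 -1.   ] j [ 0.71  0.39 -0.47  1.41  0.18  1.37 -0.11] f [ 0.1 -0.4  0.3] w 0.0822 g 0.0
[ 0.4425 -0.1691] [62.8 65.7] 10.058024406433105
[ 0.4629 -0.285 ] [93.4 45.5] 9.491199493408203
[ 0.5591 -0.1488] [52.9 52.3] 24.563692092895508
[ 0.5788 -0.2646] [73.9 74.6] 69.82209777832031
seal (263, 181, 28, 28) [ 0.5769 -0.2678  0.044 ]
row: 0.007 0.003 -0.785 0.3958 -0.2504 0.0006  |d| 0.468 rows 10
```

Call:
{"op": "play_rows", "data": {"increments": "0 0 -0.785 0.396 -0.25 0 0.95;0 0 -0.785 0.396 -0.25 0 0.95;0 0 -0.785 0.396 -0.25 0 0.95;0 0 -0.785 0.396 -0.25 0 0.95;0 0 -0.785 0.396 -0.25 0 0.95;0 0 -0.785 0.396 -0.25 0 0.95;0 0 -0.785 0.396 -0.25 0 0.95;0 0 -0.785 0.396 -0.25 0 0.95"}}

```text
time: 15.4
ee_pos: [0.4916, 0.1253, 0.1775]
eef_rot: [0.538, 0.843, -0.0, -0.0]
ft_force: [1.2, -0.2, 0.5]
width: 0.083
grip_force: 0.0
```

Call:
{"op": "play_rows", "data": {"increments": "0 0 -0.1 0.04 -0.02 0 0.95;0 0 -0.1 0.04 -0.02 0 0.95;0 0 -0.1 0.04 -0.02 0 0.95;0 0 -0.1 0.04 -0.02 0 0.95"}}

```text
time: 15.8
ee_pos: [0.4582, 0.1504, 0.1779]
eef_rot: [0.496, 0.869, -0.0, -0.0]
ft_force: [1.2, 0.4, 0.0]
width: 0.083
grip_force: 0.0
```

```bash
python3 - <<'E'
from h import *
st();w=cam("wrist");cv2.imwrite("pics/w7.png",w["color"][:,:,::-1])
k=min(blobs(mask(w,(100,120,60),(130,255,255)),200),key=lambda k:np.linalg.norm(plane(w,k[:,0].mean(0),.012)[0,:2]-[.455,.241]))
x,y,ww,h=cv2.boundingRect(k);print((x,y,ww,h))
r=cv2.minAreaRect((plane(w,k[:,0],.012)[:,:2]*1000).astype(np.float32));print(r)
hull=np.zeros(w["color"].shape[:2],np.uint8);cv2.drawContours(hull,[cv2.convexHull(k)],-1,255,-1)
for nm,lo,hi,z in(("white",(0,0,120),(180,80,255),.013),("brass",(15,100,90),(35,255,255),.055),("dark",(0,0,0),(180,255,45),.013)):
  for q in blobs(mask(w,lo,hi)&hull,4): c=cv2.minEnclosingCircle(q)[0];print(nm,np.round(c,1),cv2.contourArea(q),np.round(plane(w,c,z)[0],4))
R_=(0,150,60),(8,255,255)
for k in blobs(mask(w,*R_),150):print("red",cv2.boundingRect(k),np.round(plane(w,k[:,0].mean(0),.008)[0],3))
cv2.imwrite("pics/w7c.png",cv2.resize(w["color"][max(0,y-30):y+170,max(0,x-60):x+140],(600,600),interpolation=cv2.INTER_CUBIC)[:,:,::-1])
E
```

```text
t 15.8 p [0.4582 0.1504 0.1779] yaw 120.58 tz [-0.001 -0.    -1.   ] j [ 0.43  0.08 -0.87  1.79  0.07  1.29  0.08] f [1.2 0.4 0. ] w 0.083 g 0.0
(295, 87, 45, 74)
((456.4407958984375, 243.2145233154297), (37.60578155517578, 81.09795379638672), 50.32723617553711)
white [309.5  98.5] 131.0 [0.4303 0.2608 0.013 ]
white [325.9 149.7] 116.5 [0.4786 0.2211 0.013 ]
brass [322.7 123.4] 19.0 [0.4546 0.241  0.055 ]
red (128, 92, 75, 49) [0.294 0.16  0.008]
red (260, 179, 31, 40) [0.456 0.136 0.008]
red (236, 0, 26, 21) [0.322 0.308 0.008]
red (537, 225, 23, 18) [0.799 0.283 0.008]
```

The bearing is at (0.4545, 0.241) with the foot along 140.6°.

```bash
python3 - <<'E'
from h import *
go(.4545,.241,.06,140.6)
go(.4545,.241,-.016,140.6)
E
```

```text
row: -0.001 -0.0 -0.35 0.08 0.0429 0.118  |d| 0.149 rows 3
row: -0.001 -0.0 -0.35 0.08 0.0429 0.194  |d| 0.214 rows 5
```

Call:
{"op": "play_rows", "data": {"increments": "0 0 -0.35 0.08 0.043 0.03 0.65;0 0 -0.35 0.08 0.043 0.07 0.65;0 0 -0.35 0.08 0.043 0.11 0.65;0 0 -0.35 0.08 0.043 0.118 0.65;0 0 -0.35 0.08 0.043 0.118 0.65"}}

```text
time: 16.35
ee_pos: [0.453, 0.241, 0.0586]
eef_rot: [0.337, 0.942, -0.001, -0.002]
ft_force: [-0.2, -0.4, 1.2]
width: 0.0578
grip_force: 0.0
```

```bash
python3 - <<'E'
from h import *
st();go(.4545,.241,-.016,140.6)
E
```

```text
t 16.35 p [0.453  0.241  0.0586] yaw 140.62 tz [-0.005 -0.001 -1.   ] j [ 0.23  0.34 -0.93  1.86  0.3   1.1   0.08] f [-0.2 -0.4  1.2] w 0.0578 g 0.0
row: -0.004 -0.003 0.0 -0.0014 0.0012 0.0745  |d| 0.075 rows 2
```

Call:
{"op": "play_rows", "data": {"increments": "0 0 0 -0.001 0.001 0.03 0.65;0 0 0 -0.001 0.001 0.055 0.65;0 0 0 -0.001 0.001 0.0745 0.65;0 0 0 -0.001 0.001 0.0745 0;0 0 0 -0.001 0.001 0.0745 0;0 0 0 -0.001 0.001 0.0745 0;0 0 0 -0.001 0.001 0.0745 0;0 0 0 -0.001 0.001 0.0745 0"}}

```text
time: 17.15
ee_pos: [0.456, 0.2422, -0.0129]
eef_rot: [0.336, 0.942, -0.0, 0.001]
ft_force: [-2.1, -3.4, 8.8]
width: 0.0298
grip_force: 40.0
```

Call:
{"op": "play_rows", "data": {"increments": "0 0 0 0 0 0 0;0 0 0 0 0 0 0;0 0 0 0 0 0 0"}}

```text
time: 17.45
ee_pos: [0.456, 0.2422, -0.0128]
eef_rot: [0.336, 0.942, -0.0, 0.001]
ft_force: [-2.4, -5.0, 10.7]
width: 0.0296
grip_force: 40.0
```

Call:
{"op": "play_rows", "data": {"increments": "0 0 0 0 0 -0.03 0;0 0 0 0 0 -0.07 0;0 0 0 0 0 -0.1 0;0 0 0 0 0 -0.11 0;0 0 0 0 0 -0.11 0"}}

```text
time: 17.95
ee_pos: [0.4559, 0.2426, 0.0966]
eef_rot: [0.336, 0.942, 0.0, 0.001]
ft_force: [-0.8, 0.1, -5.3]
width: 0.0297
grip_force: 40.0
```

```bash
python3 - <<'E'
from h import *
st()
go(.464,-.285,.095,10)
E
```

```text
t 17.95 p [0.4559 0.2426 0.0966] yaw 140.73 tz [ 0.002 -0.    -1.   ] j [ 0.26  0.29 -0.95  1.82  0.26  1.16  0.11] f [-0.8  0.1 -5.3] w 0.0297 g 40.0
row: 0.003 -0.001 2.282 -0.3402 -0.4033 0.0017  |d| 0.528 rows 16
```

Call:
{"op": "play_rows", "data": {"increments": "0 0 2.282 -0.34 -0.403 0 0;0 0 2.282 -0.34 -0.403 0 0;0 0 2.282 -0.34 -0.403 0 0;0 0 2.282 -0.34 -0.403 0 0;0 0 2.282 -0.34 -0.403 0 0;0 0 2.282 -0.34 -0.403 0 0;0 0 2.282 -0.34 -0.403 0 0;0 0 2.282 -0.34 -0.403 0 0"}}

```text
time: 18.75
ee_pos: [0.4599, -0.1593, 0.0939]
eef_rot: [0.811, 0.585, -0.001, -0.001]
ft_force: [1.4, 0.5, -3.7]
width: 0.0296
grip_force: 40.0
```

```bash
python3 - <<'E'
from h import *
st()
go(.464,-.285,.095,10)
E
```

```text
t 18.75 p [ 0.4599 -0.1593  0.0939] yaw 71.64 tz [-0.003  0.    -1.   ] j [ 0.77  0.15 -0.57  1.9   0.09  1.12 -0.15] f [ 1.4  0.5 -3.7] w 0.0296 g 40.0
row: -0.002 0.002 1.076 -0.118 0.0435 -0.0012  |d| 0.126 rows 8
```

Call:
{"op": "play_rows", "data": {"increments": "0 0 1.076 -0.118 0.0435 0 0;0 0 1.076 -0.118 0.0435 0 0;0 0 1.076 -0.118 0.0435 0 0;0 0 1.076 -0.118 0.0435 0 0;0 0 1.076 -0.118 0.0435 0 0;0 0 1.076 -0.118 0.0435 0 0;0 0 1.076 -0.118 0.0435 0 0;0 0 1.076 -0.118 0.0435 0 0"}}

```text
time: 19.55
ee_pos: [0.4652, -0.2825, 0.0935]
eef_rot: [0.996, 0.089, -0.002, -0.001]
ft_force: [0.1, 0.9, -5.1]
width: 0.0298
grip_force: 40.0
```

Call:
{"op": "play_rows", "data": {"increments": "0 0 0 0 0 0 0;0 0 0 0 0 0 0"}}

```text
time: 19.75
ee_pos: [0.4661, -0.2828, 0.0951]
eef_rot: [0.996, 0.092, -0.001, -0.0]
ft_force: [0.7, -0.2, -4.7]
width: 0.03
grip_force: 40.0
```

```bash
python3 - <<'E'
from h import *
st()
go(.464,-.285,.02,10);go(.464,-.285,.0,10)
E
```

```text
t 19.75 p [ 0.4661 -0.2828  0.0951] yaw 10.56 tz [-0.001  0.001 -1.   ] j [ 0.78  0.25 -0.36  1.77  0.1   1.14 -1.  ] f [ 0.7 -0.2 -4.7] w 0.03 g 40.0
row: -0.001 0.001 0.01 -0.0024 0.0019 0.0751  |d| 0.075 rows 2
row: -0.001 0.001 0.01 -0.0024 0.0019 0.0951  |d| 0.095 rows 2
```

Call:
{"op": "play_rows", "data": {"increments": "0 0 0.01 -0.0024 0.002 0.04 0;0 0 0.01 -0.0024 0.002 0.07 0;0 0 0.01 -0.0024 0.002 0.083 0;0 0 0.01 -0.0024 0.002 0.087 0;0 0 0.01 -0.0024 0.002 0.09 0;0 0 0.01 -0.0024 0.002 0.092 0;0 0 0.01 -0.0024 0.002 0.0935 0"}}

```text
time: 20.45
ee_pos: [0.4655, -0.2859, 0.0035]
eef_rot: [0.996, 0.085, 0.001, 0.001]
ft_force: [0.4, -0.2, -5.3]
width: 0.0294
grip_force: 40.0
```

Call:
{"op": "play_rows", "data": {"increments": "0 0 0 0 0 0.0015 0;0 0 0 0 0 0.003 0;0 0 0 0 0 0.0045 0;0 0 0 0 0 0.006 0;0 0 0 0 0 0.0075 0;0 0 0 0 0 0.0075 0"}}

```text
time: 21.05
ee_pos: [0.4647, -0.2855, -0.0029]
eef_rot: [0.996, 0.085, -0.0, 0.0]
ft_force: [-9.3, 5.3, 20.8]
width: 0.0299
grip_force: 40.0
```

Call:
{"op": "play_rows", "data": {"increments": "0 0 0 0 0 -0.002 0.6;0 0 0 0 0 -0.002 0.6;0 0 0 0 0 -0.002 0.6;0 0 0 0 0 -0.04 0.8;0 0 0 0 0 -0.09 0.8;0 0 0 0 0 -0.14 0.8;0 0 0 0 0 -0.18 0.8;0 0 0 0 0 -0.18 0.8"}}

```text
time: 21.85
ee_pos: [0.4676, -0.2868, 0.1811]
eef_rot: [0.996, 0.085, 0.004, 0.003]
ft_force: [0.4, -0.6, -0.1]
width: 0.0693
grip_force: 0.0
```

```bash
python3 - <<'E'
from h import *
st();w=cam("wrist");t=cam("top");n=(.464,-.285)
for nm,c in(("w",w),("t",t)):
  ks=[k for k in blobs(mask(c,(100,120,50),(130,255,255)),100) if np.linalg.norm(plane(c,k[:,0].mean(0),.03)[0,:2]-n)<.05]
  for k in ks:
    r=cv2.minAreaRect((plane(c,k[:,0],.022)[:,:2]*1000).astype(np.float32));print(nm,np.round(r[0]),np.round(r[1]),round(r[2],1))
k=None
hull=np.zeros(w["color"].shape[:2],np.uint8);ks and cv2.drawContours(hull,[cv2.convexHull(max([k for k in blobs(mask(w,(100,120,50),(130,255,255)),100) if np.linalg.norm(plane(w,k[:,0].mean(0),.03)[0,:2]-n)<.05],key=cv2.contourArea))],-1,255,-1)
for q in blobs(mask(w,(0,0,120),(180,80,255))&hull,4): c=cv2.minEnclosingCircle(q)[0];print("white",np.round(c,1),cv2.contourArea(q),np.round(plane(w,c,.023)[0],4))
go(.47,.08,.15,107)
E
```

```text
t 21.85 p [ 0.4676 -0.2868  0.1811] yaw 9.79 tz [ 0.008 -0.005 -1.   ] j [ 0.79  0.18 -0.36  1.66  0.07  1.3  -0.99] f [ 0.4 -0.6 -0.1] w 0.0693 g 0.0
w [ 464. -286.] [80. 32.] 9.8
t [ 464. -288.] [78. 31.] 9.4
white [278.8 169.5] 107.5 [ 0.4946 -0.2808  0.023 ]
white [278.5 219.5] 40.0 [ 0.4322 -0.2911  0.023 ]
row: 0.002 0.0 -1.697 0.067 -0.3596 0.0251  |d| 0.367 rows 12
```

Call:
{"op": "play_rows", "data": {"increments": "0 0 -1.697 0.06 -0.4 0.02 0.8;0 0 -1.697 0.06 -0.4 0.02 0.8;0 0 -1.697 0.06 -0.4 0.02 0.8;0 0 -1.697 0.06 -0.4 0.02 0.8;0 0 -1.697 0.06 -0.4 0.02 0.8;0 0 -1.697 0.06 -0.4 0.02 0.8;0 0 -1.697 0.06 -0.4 0.02 0.8;0 0 -1.697 0.06 -0.4 0.02 0.8"}}

```text
time: 22.75
ee_pos: [0.4545, 0.1155, 0.1537]
eef_rot: [0.772, 0.635, -0.001, -0.0]
ft_force: [0.5, 0.2, 0.5]
width: 0.0696
grip_force: 0.0
```

Call:
{"op": "play_rows", "data": {"increments": "0 0 -0.5 0 0 0 0.8;0 0 -0.5 0 0 0 0.8;0 0 -0.5 0 0 0 0.8;0 0 -0.5 0 0 0 0.8;0 0 -0.5 0 0 0 0.8"}}

```text
time: 23.25
ee_pos: [0.455, 0.1138, 0.1537]
eef_rot: [0.593, 0.805, -0.001, -0.001]
ft_force: [-0.1, 0.2, -0.3]
width: 0.0698
grip_force: 0.0
```

```bash
python3 - <<'E'
from h import *
st();w=cam("wrist");t=cam("top")
for nm,c in(("w",w),("t",t)):
  k=min(blobs(mask(c,(0,150,50),(8,255,255))|mask(c,(172,150,50),(180,255,255)),60),key=lambda k:np.linalg.norm(plane(c,k[:,0].mean(0),.02)[0,:2]-[.455,.138]))
  print(nm,cv2.boundingRect(k),plane(c,k[:,0].mean(0),.02))
  if nm=="w":
    x,y,ww,h=cv2.boundingRect(k);cv2.imwrite("pics/e.png",cv2.resize(c["color"][y-15:y+h+15,x-20:x+ww+20],None,fx=7,fy=7,interpolation=cv2.INTER_CUBIC)[:,:,::-1]);print("org",x-20,y-15,ww+40,h+30)
E
```

```text
t 23.25 p [0.455  0.1138 0.1537] yaw 107.23 tz [-0.003  0.    -1.   ] j [ 0.44  0.06 -0.8   1.86  0.05  1.24 -0.07] f [-0.1  0.2 -0.3] w 0.0698 g 0.0
w (271, 155, 34, 40) [[0.45422253 0.13991418 0.02      ]]
org 251 140 74 70
t (262, 63, 12, 12) [[0.75396522 0.03117339 0.02      ]]
```

View pics/e.png

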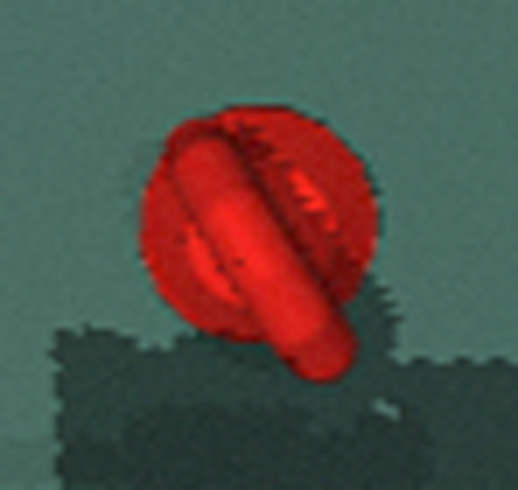

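The crop shows the eye's base centred at crop (258,223), with the ring running from (190,140) to (332,362).

```bash
python3 - <<'E'
from h import *
w=cam("wrist");f=lambda u,z:plane(w,np.array([251,140])+np.array(u)/7,z)[0]
print("base",f((258,223),.008))
a,b=f((190,140),.0375),f((332,362),.0375);print(a,b,np.linalg.norm(a-b),(a+b)/2,np.degrees(np.arctan2(*(a-b)[1::-1])))
a,b=f((215,170),.055),f((300,310),.055);print("ridge",np.degrees(np.arctan2(*(a-b)[1::-1])),f((257,240),.0605))
E
```

```text
base [0.45432076 0.14040315 0.008     ]
[0.43895442 0.15276353 0.0375    ] [0.47025969 0.12638095 0.0375    ] 0.040939726624287125 [0.45460706 0.13957224 0.0375    ] 139.87741924997985
ridge 138.5602033599795 [0.45195401 0.14397489 0.0605    ]
```

```bash
python3 - <<'E'
from h import *
st();go(.4544,.1402,.06,139.5);go(.4544,.1402,.002,139.5)
E
```

```text
t 23.4 p [0.4554 0.1138 0.1544] yaw 107.09 tz [-0.001 -0.    -1.   ] j [ 0.44  0.06 -0.8   1.86  0.05  1.24 -0.07] f [ 0.7 -0.2 -0.9] w 0.0697 g 0.0
row: -0.001 -0.001 -0.566 0.0255 0.0069 0.0944  |d| 0.098 rows 4
row: -0.001 -0.001 -0.566 0.0254 0.007 0.1524  |d| 0.155 rows 4
```

Call:
{"op": "play_rows", "data": {"increments": "0 0 -0.566 0.0255 0.007 0.02 0.42;0 0 -0.566 0.0255 0.007 0.04 0.42;0 0 -0.566 0.0255 0.007 0.06 0.42;0 0 -0.566 0.0255 0.007 0.075 0.42;0 0 -0.566 0.0255 0.007 0.075 0.42;0 0 -0.566 0.0255 0.007 0.075 0.42"}}

```text
time: 24.0
ee_pos: [0.455, 0.1405, 0.0804]
eef_rot: [0.347, 0.938, 0.0, -0.0]
ft_force: [-0.2, 0.4, 0.2]
width: 0.038
grip_force: 0.0
```

```bash
python3 - <<'E'
from h import *
st();go(.4544,.1402,.002,139.5)
E
```

```text
t 24.0 p [0.455  0.1405 0.0804] yaw 139.38 tz [-0.  0. -1.] j [ 0.41  0.18 -0.86  1.93  0.15  1.09  0.35] f [-0.2  0.4  0.2] w 0.038 g 0.0
row: -0.0 -0.001 -0.002 0.0002 -0.0006 0.0784  |d| 0.078 rows 2
```

Call:
{"op": "play_rows", "data": {"increments": "0 0 0 0 -0.0005 0.035 0.42;0 0 0 0 -0.0005 0.06 0.42;0 0 0 0 -0.0005 0.078 0.42;0 0 0 0 -0.0005 0.078 0.42;0 0 0 0 -0.0005 0.078 0;0 0 0 0 -0.0005 0.078 0;0 0 0 0 -0.0005 0.078 0;0 0 0 0 -0.0005 0.078 0"}}

```text
time: 24.8
ee_pos: [0.4553, 0.14, 0.003]
eef_rot: [0.345, 0.938, 0.0, 0.001]
ft_force: [0.9, 0.7, 1.1]
width: 0.0124
grip_force: 0.0
```

Call:
{"op": "play_rows", "data": {"increments": "0 0 0 0 0 0 0;0 0 0 0 0 0 0;0 0 0 0 0 0 0;0 0 0 0 0 0 0"}}

```text
time: 25.2
ee_pos: [0.4552, 0.14, 0.0029]
eef_rot: [0.345, 0.939, 0.0, 0.0]
ft_force: [-0.7, -1.1, 6.2]
width: 0.0101
grip_force: 40.0
```

Call:
{"op": "play_rows", "data": {"increments": "0 0 0 0 0 -0.03 0;0 0 0 0 0 -0.07 0;0 0 0 0 0 -0.1 0;0 0 0 0 0 -0.1 0;0 0 0 0 0 -0.1 0"}}

```text
time: 25.7
ee_pos: [0.4547, 0.1397, 0.102]
eef_rot: [0.345, 0.938, -0.0, 0.0]
ft_force: [0.0, 0.7, -3.3]
width: 0.0098
grip_force: 40.0
```

```bash
python3 - <<'E'
from h import *
st();go(.5587,-.1493,.10,90)
E
```

```text
t 25.7 p [0.4547 0.1397 0.102 ] yaw 139.59 tz [ 0.001 -0.001 -1.   ] j [ 0.43  0.15 -0.87  1.91  0.13  1.14  0.38] f [ 0.   0.7 -3.3] w 0.0098 g 40.0
row: 0.0 0.001 0.865 -0.2665 -0.1526 0.0023  |d| 0.307 rows 7
```

Call:
{"op": "play_rows", "data": {"increments": "0 0 0.865 -0.2665 -0.1526 0 0;0 0 0.865 -0.2665 -0.1526 0 0;0 0 0.865 -0.2665 -0.1526 0 0;0 0 0.865 -0.2665 -0.1526 0 0;0 0 0.865 -0.2665 -0.1526 0 0;0 0 0.865 -0.2665 -0.1526 0 0;0 0 0.865 -0.2665 -0.1526 0 0;0 0 0.865 -0.2665 -0.1526 0 0"}}

```text
time: 26.5
ee_pos: [0.5576, -0.1505, 0.0996]
eef_rot: [0.708, 0.706, -0.001, -0.002]
ft_force: [-0.5, 1.3, -3.4]
width: 0.0104
grip_force: 40.0
```

Call:
{"op": "play_rows", "data": {"increments": "0 0 0 0 0 0 0;0 0 0 0 0 0 0;0 0 0 0 0 0 0"}}

```text
time: 26.8
ee_pos: [0.5587, -0.1474, 0.1022]
eef_rot: [0.706, 0.708, -0.0, -0.0]
ft_force: [0.6, -0.1, -3.1]
width: 0.0095
grip_force: 40.0
```

```bash
python3 - <<'E'
from h import *
st();go(.5587,-.1493,.03,90)
E
```

```text
t 26.8 p [ 0.5587 -0.1474  0.1022] yaw 90.19 tz [-0.  0. -1.] j [ 0.64  0.34 -0.55  1.67  0.19  1.19  0.04] f [ 0.6 -0.1 -3.1] w 0.0095 g 40.0
row: -0.0 -0.0 0.003 -0.0019 0.0 0.0722  |d| 0.072 rows 2
```

Call:
{"op": "play_rows", "data": {"increments": "0 0 0 -0.0015 0 0.035 0;0 0 0 -0.0015 0 0.065 0;0 0 0 -0.0015 0 0.078 0;0 0 0 -0.0015 0 0.083 0;0 0 0 -0.0015 0 0.085 0;0 0 0 -0.0015 0 0.087 0;0 0 0 -0.0015 0 0.0885 0"}}

```text
time: 27.5
ee_pos: [0.5597, -0.1505, 0.0148]
eef_rot: [0.707, 0.707, 0.0, 0.001]
ft_force: [-0.4, -1.3, -2.6]
width: 0.0102
grip_force: 40.0
```

Call:
{"op": "play_rows", "data": {"increments": "0 0 0 0 0 0.001 0;0 0 0 0 0 0.0015 0"}}

```text
time: 27.7
ee_pos: [0.5593, -0.1505, 0.0129]
eef_rot: [0.707, 0.707, 0.0, 0.001]
ft_force: [-1.3, 0.2, 4.6]
width: 0.0101
grip_force: 40.0
```

Contact where expected. Press lightly, release, and rise.

Call:
{"op": "play_rows", "data": {"increments": "0 0 0 0 0 0.0005 0;0 0 0 0 0 0 0.3;0 0 0 0 0 0 0.35;0 0 0 0 0 0 0.4;0 0 0 0 0 -0.04 0.5;0 0 0 0 0 -0.09 0.6;0 0 0 0 0 -0.14 0.7;0 0 0 0 0 -0.14 0.8"}}

```text
time: 28.5
ee_pos: [0.5627, -0.1507, 0.1597]
eef_rot: [0.707, 0.708, 0.003, 0.005]
ft_force: [0.6, 0.4, -0.3]
width: 0.058
grip_force: 0.0
```

```bash
python3 - <<'E'
from h import *
st();w=cam("wrist")
for k in blobs(mask(w,(0,150,50),(8,255,255)),60): print("red",cv2.boundingRect(k),np.round(plane(w,k[:,0].mean(0),.03)[0],3))
for n in nests(w):print(np.round(n[0],4),np.round(n[1],1),n[2])
go(.565,.20,.15,110)
E
```

```text
t 28.5 p [ 0.5627 -0.1507  0.1597] yaw 90.07 tz [ 0.011 -0.003 -1.   ] j [ 0.65  0.29 -0.56  1.6   0.16  1.29  0.06] f [ 0.6  0.4 -0.3] w 0.058 g 0.0
red (456, 220, 104, 37) [ 0.834 -0.196  0.03 ]
red (261, 176, 33, 44) [ 0.558 -0.151  0.03 ]
red (456, 0, 29, 28) [0.752 0.036 0.03 ]
[ 0.4427 -0.1699] [62.5 64.9] 9.986526489257812
[ 0.5586 -0.1495] [49.8 52.7] 89.92088317871094
[0.5683 0.0413] [53.5 19.3] 0.3225797414779663
row: 0.006 0.003 -0.348 0.3507 0.0042 0.0054  |d| 0.351 rows 8
```

Call:
{"op": "play_rows", "data": {"increments": "0 0 -0.348 0.365 0.004 0 0.8;0 0 -0.348 0.365 0.004 0 0.8;0 0 -0.348 0.365 0.004 0 0.8;0 0 -0.348 0.365 0.004 0 0.8;0 0 -0.348 0.365 0.004 0 0.8;0 0 -0.348 0.365 0.004 0 0.8;0 0 -0.348 0.365 0.004 0 0.8;0 0 -0.348 0.365 0.004 0 0.8"}}

```text
time: 29.35
ee_pos: [0.5601, 0.2211, 0.1513]
eef_rot: [0.571, 0.821, 0.001, -0.001]
ft_force: [-0.2, 1.0, 0.2]
width: 0.0696
grip_force: 0.0
```

Call:
{"op": "play_rows", "data": {"increments": "0 0 0 0 0 0 0.8;0 0 0 0 0 0 0.8;0 0 0 0 0 0 0.8"}}

```text
time: 29.65
ee_pos: [0.5629, 0.2124, 0.1517]
eef_rot: [0.575, 0.818, -0.001, 0.0]
ft_force: [-0.7, -0.7, -0.4]
width: 0.0692
grip_force: 0.0
```

```bash
python3 - <<'E'
from h import *
st();w=cam("wrist")
ks=[k for k in blobs(mask(w,(20,120,90),(35,255,255)),20) if np.linalg.norm(plane(w,k[:,0].mean(0),.006)[0,:2]-[.5735,.24])<.05]
P=plane(w,np.vstack([k[:,0] for k in ks]),.006)[:,:2]
r=cv2.minAreaRect((P*1000).astype(np.float32));print(len(ks),r)
E
```

```text
t 29.65 p [0.5629 0.2124 0.1517] yaw 109.85 tz [-0.    -0.001 -1.   ] j [ 0.16  0.4  -0.76  1.54  0.28  1.32 -0.29] f [-0.7 -0.7 -0.4] w 0.0692 g 0.0
1 ((573.4984130859375, 240.62747192382812), (50.817161560058594, 50.73846435546875), 56.77278137207031)
```

```bash
python3 - <<'E'
from h import *
go(.5735,.2406,.05,110);go(.5735,.2406,-.018,110)
E
```

```text
row: -0.001 0.001 -0.003 0.023 0.0195 0.1018  |d| 0.106 rows 3
row: -0.001 0.001 -0.003 0.023 0.0195 0.1698  |d| 0.173 rows 4
```

Call:
{"op": "play_rows", "data": {"increments": "0 0 0 0.023 0.0195 0.03 0.8;0 0 0 0.023 0.0195 0.07 0.8;0 0 0 0.023 0.0195 0.1 0.8;0 0 0 0.023 0.0195 0.1 0.8"}}

```text
time: 30.1
ee_pos: [0.5708, 0.2399, 0.048]
eef_rot: [0.574, 0.819, -0.003, -0.002]
ft_force: [-0.8, -0.5, 0.0]
width: 0.0697
grip_force: 0.0
```

```bash
python3 - <<'E'
from h import *
st();go(.5735,.2406,-.018,110)
E
```

```text
t 30.1 p [0.5708 0.2399 0.048 ] yaw 109.9 tz [-0.006 -0.003 -1.   ] j [ 0.08  0.54 -0.73  1.59  0.38  1.17 -0.38] f [-0.8 -0.5  0. ] w 0.0697 g 0.0
row: -0.007 0.001 -0.002 -0.0002 0.0032 0.066  |d| 0.066 rows 2
```

Call:
{"op": "play_rows", "data": {"increments": "0 0 0 0 0.001 0.03 0.8;0 0 0 0 0.001 0.055 0.8;0 0 0 0 0.001 0.067 0.8;0 0 0 0 0.001 0.067 0;0 0 0 0 0.001 0.067 0;0 0 0 0 0.001 0.067 0;0 0 0 0 0.001 0.067 0;0 0 0 0 0.001 0.067 0", "grip_force": 30}}

```text
time: 30.9
ee_pos: [0.5744, 0.2434, -0.0138]
eef_rot: [0.574, 0.819, 0.0, 0.0]
ft_force: [-1.4, 0.1, 4.3]
width: 0.0391
grip_force: 30.0
```

Call:
{"op": "play_rows", "data": {"increments": "0 0 0 0 0 0 0;0 0 0 0 0 0 0;0 0 0 0 0 0 0"}}

```text
time: 31.2
ee_pos: [0.5744, 0.2434, -0.0139]
eef_rot: [0.574, 0.819, 0.0, 0.0]
ft_force: [-0.9, -1.8, 5.9]
width: 0.0392
grip_force: 30.0
```

Call:
{"op": "play_rows", "data": {"increments": "0 0 0 0 0 -0.03 0;0 0 0 0 0 -0.07 0;0 0 0 0 0 -0.105 0;0 0 0 0 0 -0.105 0"}}

```text
time: 31.6
ee_pos: [0.5762, 0.2449, 0.0954]
eef_rot: [0.574, 0.819, 0.003, 0.002]
ft_force: [0.2, -0.0, -1.7]
width: 0.0397
grip_force: 30.0
```

```bash
python3 - <<'E'
from h import *
st();go(.4442,-.1676,.09,63.2)
E
```

```text
t 31.6 p [0.5762 0.2449 0.0954] yaw 110.0 tz [ 0.007  0.003 -1.   ] j [ 0.09  0.49 -0.75  1.54  0.35  1.23 -0.36] f [ 0.2 -0.  -1.7] w 0.0397 g 30.0
row: 0.007 -0.003 0.817 -0.3425 -0.2652 0.0033  |d| 0.433 rows 9
```

Call:
{"op": "play_rows", "data": {"increments": "0 0 0.817 -0.3425 -0.265 0 0;0 0 0.817 -0.3425 -0.265 0 0;0 0 0.817 -0.3425 -0.265 0 0;0 0 0.817 -0.3425 -0.265 0 0;0 0 0.817 -0.3425 -0.265 0 0;0 0 0.817 -0.3425 -0.265 0 0;0 0 0.817 -0.3425 -0.265 0 0;0 0 0.817 -0.3425 -0.265 0 0"}}

```text
time: 32.4
ee_pos: [0.4505, -0.1395, 0.0897]
eef_rot: [0.852, 0.524, -0.0, -0.0]
ft_force: [1.9, -0.1, -1.7]
width: 0.0391
grip_force: 30.0
```

```bash
python3 - <<'E'
from h import *
st();go(.4442,-.1676,.09,63.2)
E
```

```text
t 32.4 p [ 0.4505 -0.1395  0.0897] yaw 63.18 tz [-0. -0. -1.] j [ 0.66  0.11 -0.48  1.95  0.05  1.1  -0.31] f [ 1.9 -0.1 -1.7] w 0.0391 g 30.0
row: -0.0 0.0 -0.0 -0.0279 0.007 -0.0003  |d| 0.029 rows 1
```

Call:
{"op": "play_rows", "data": {"increments": "0 0 0 -0.02 0.007 0 0;0 0 0 -0.02 0.007 0 0;0 0 0 -0.02 0.007 0 0;0 0 0 -0.02 0.007 0 0"}}

```text
time: 32.8
ee_pos: [0.4494, -0.1574, 0.0899]
eef_rot: [0.851, 0.525, -0.0, -0.0]
ft_force: [-0.1, 1.0, -1.0]
width: 0.0395
grip_force: 30.0
```

```bash
python3 - <<'E'
from h import *
st();go(.4442,-.1676,.01,63.2)
E
```

```text
t 32.8 p [ 0.4494 -0.1574  0.0899] yaw 63.29 tz [-0.  0. -1.] j [ 0.68  0.11 -0.46  1.94  0.06  1.1  -0.27] f [-0.1  1.  -1. ] w 0.0395 g 30.0
row: -0.001 -0.0 0.002 -0.0115 -0.0 0.0799  |d| 0.081 rows 2
```

Call:
{"op": "play_rows", "data": {"increments": "0 0 0 -0.0115 0 0 0;0 0 0 -0.0115 0 0.04 0;0 0 0 -0.0115 0 0.07 0;0 0 0 -0.0115 0 0.082 0;0 0 0 -0.0115 0 0.086 0;0 0 0 -0.0115 0 0.088 0;0 0 0 -0.0115 0 0.09 0;0 0 0 -0.0115 0 0.0915 0"}}

```text
time: 33.6
ee_pos: [0.4449, -0.1694, -0.0004]
eef_rot: [0.852, 0.524, 0.0, 0.001]
ft_force: [-0.7, -0.2, -1.7]
width: 0.0394
grip_force: 30.0
```

Call:
{"op": "play_rows", "data": {"increments": "0 0 0 0 0 0.001 0;0 0 0 0 0 0.002 0;0 0 0 0 0 0.003 0"}}

```text
time: 33.9
ee_pos: [0.4443, -0.1691, -0.004]
eef_rot: [0.852, 0.524, 0.0, 0.0]
ft_force: [-5.8, 2.2, 15.4]
width: 0.0394
grip_force: 30.0
```

Contact. Release and rise, then check all four.

Call:
{"op": "play_rows", "data": {"increments": "0 0 0 0 0 -0.001 0.65;0 0 0 0 0 -0.001 0.7;0 0 0 0 0 -0.001 0.75;0 0 0 0 0 -0.04 0.8;0 0 0 0 0 -0.09 0.8;0 0 0 0 0 -0.14 0.8;0 0 0 0 0 -0.19 0.8;0 0 0 0 0 -0.22 0.8"}}

```text
time: 34.7
ee_pos: [0.4451, -0.1692, 0.2199]
eef_rot: [0.852, 0.524, 0.001, 0.002]
ft_force: [1.3, 0.1, -0.2]
width: 0.0695
grip_force: 0.0
```

Call:
{"op": "play_rows", "data": {"increments": "0 0 0 -0.03 0.0 -0.02 0.8;0 0 0 -0.03 0.0 -0.02 0.8;0 0 0 -0.03 0.0 -0.02 0.8"}}

```text
time: 35.0
ee_pos: [0.4305, -0.1961, 0.2358]
eef_rot: [0.852, 0.523, 0.0, 0.0]
ft_force: [-0.1, 1.0, 0.3]
width: 0.0696
grip_force: 0.0
```

```bash
python3 - <<'E'
from h import *
st();w=cam("wrist");s=cam("scene")
a=cv2.resize(w["color"][60:250,150:430],(800,543),interpolation=cv2.INTER_CUBIC)
cv2.imwrite("pics/final_w.png",a[:,:,::-1])
m=mask(w,(22,120,90),(35,255,255))
ks=[k for k in blobs(m,20) if np.linalg.norm(plane(w,k[:,0].mean(0),.016)[0,:2]-[.4432,-.1697])<.05]
if ks: print("plate",cv2.minAreaRect((plane(w,np.vstack([k[:,0] for k in ks]),.016)[:,:2]*1000).astype(np.float32)))
E
```

```text
t 35.0 p [ 0.4305 -0.1961  0.2358] yaw 63.11 tz [ 0.001 -0.    -1.   ] j [ 0.75 -0.01 -0.41  1.74 -0.    1.41 -0.13] f [-0.1  1.   0.3] w 0.0696 g 0.0
plate ((442.76263427734375, -171.5107421875), (49.34221649169922, 49.52055358886719), 9.968371391296387)
```

View pics/final_w.png

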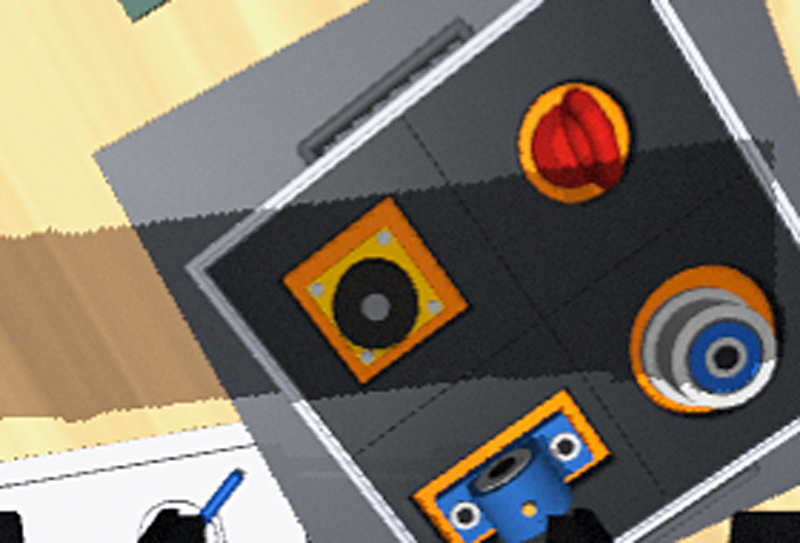

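The picture shows all four parts inside their cut-outs, with an orange margin around each: buffer (375,300), eye (575,145), bearing (515,480) and wheel (710,345). The gripper is clear of everything, so I'll hand the job in.

```bash
python3 -c "
from bench import *
print(close_job())"
```

```text
the job is handed in; nothing more can be done
None
```

The job is handed in at about 35 s: the wheel, bearing block, middle-sized eye nut and new buffer each stand down in their own cut-out, the gripper is open and clear, and I did not touch the worn wheel or worn buffer (the hand-in returned no verdict).

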